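Sort the notched steaming moulds

TASK

Sort the three wooden steaming moulds standing on the steel worktop: the two with a wide notch sawn out of the rim are rejects and go into the steel pan, both down on its floor, not one on top of the other and not hung on the rim. The third, with the whole rim, goes up on the narrow raised wooden drying ledge beside the mould that is already there, standing upright with its open end up. Leave that mould, the bowl and the tamper where they are.

Things in the scene. Friction and masses are not known exactly. Their poses are not given: they have to be found in the camera images.
- mould_sound: wooden steaming mould: an upright cylinder 66 mm in diameter, 66 mm tall, with a round cavity 46 mm across and 30 mm deep in its top (wall 10 mm, solid below 36 mm), 0.10 to 0.19 kg. Origin at the centre of the underside, z towards the open end. Its rim is whole: this one goes on the ledge.
- mould_cut1: wooden steaming mould: an upright cylinder 66 mm in diameter, 66 mm tall, with a round cavity 46 mm across and 30 mm deep in its top (wall 10 mm, solid below 36 mm), 0.10 to 0.19 kg. Origin at the centre of the underside, z towards the open end. A REJECT: a wide notch, about 47 mm wide, is sawn through the wall on its +x side, right down to the cavity floor, so it is 36 mm tall there.
- mould_cut2: wooden steaming mould: an upright cylinder 66 mm in diameter, 66 mm tall, with a round cavity 46 mm across and 30 mm deep in its top (wall 10 mm, solid below 36 mm), 0.10 to 0.19 kg. Origin at the centre of the underside, z towards the open end. A REJECT: a wide notch, about 47 mm wide, is sawn through the wall on its +x side, right down to the cavity floor, so it is 36 mm tall there.
- mould_cut1_mid (a point): the middle of mould_cut1: on its axis, 33 mm above its underside, axes as the mould
- mould_cut2_mid (a point): the middle of mould_cut2: on its axis, 33 mm above its underside, axes as the mould
- pan: the reject pan: an open rectangular stainless steel pan fixed to the worktop, on the left or the right, 260 mm long (x) by 170 mm (y) by 65 mm tall, walls and floor 4 mm (a folded 8 mm lip outside the rim), empty. Origin at the centre of its underside, z up.
- ledge: the drying ledge: a straight wooden bar 300 mm long (x), 40 mm wide (y), its flat top 90 mm above the worktop, on two posts 240 mm apart with crosswise feet 110 mm long; fixed to the worktop on the side opposite the pan. Origin on the worktop under its centre, z up.
- ledge_top (a point): the centre of the ledge's top face, 90 mm above the worktop; axes as the ledge (x along the bar)
- mould_dry: another whole mould of the same size (66 mm diameter, 66 mm tall), loose, already standing on the ledge within 110 mm of its middle along the bar; the bar's longer free end always has room for one more. Origin at the centre of its underside. Leave it.
- bowl: a bystander: small steel bowl, 72 mm across and 45 mm tall, loose, among the moulds. Origin at the centre of its underside.
- tamper: a bystander: turned wooden tamper standing on its 48 mm head, 76 mm tall, loose, among the moulds. Origin at the centre of its underside.

How it is judged:
By the outcome, as a careful person would: the job done as asked, in the order asked, and still so for the second after the job is handed in, with the robot touching nothing.
It also fails if it takes over 72 s, if anything falls off the work surface, if the arm or the gripper's body presses on something with over 40 N, if the wrist force passes 120 N, or if a joint passes its speed limit or range.

ROBOT

A 6-joint arm with a two-finger parallel gripper is mounted at the origin on the work surface. World frame = base frame: x ahead of the robot, y to its left, z up, the work surface at z = 0. Lengths are in m, angles in rad, forces in N, time in s.
With the tool pointing down it reaches from about 0.325 to 0.85 m from the base axis. Payload 15.5 kg.
Tool frame: the origin (TCP) lies midway between the tips of the shut fingers; the grasp point (between the pads) lies 19 mm behind it; z points along the fingers, y is the direction in which the jaws open and shut (so a half turn about z gives the same grasp; the last joint's range is limited). The gripper opens to 91 mm and grips with 3 to 60 N. Pads are 32 mm wide; open, the fingers measure 118 mm over their backs; the gripper's body (76 mm by 178 mm) begins 60 mm behind the grasp point.
Start: joints at [1.206, 0.494, 1.345, -0, 1.302, -0.096], TCP at [0.166, 0.603, 0.214] pointing down, gripper open.
Joint ranges: [-2.91, 2.91], [-0.82, 2.16], [0.22, 2.67], [-1.22, 4.37], [0.12, 2.79], [-3.08, 3.08]. Speed limits (rad/s): [1.89, 1.89, 2.57, 3.01, 3.01, 3.01].

INTERFACE

Orientations are given as a unit quaternion [w, x, y, z].
In Python, from rig import env gives the robot as it stands.
- The arm moves only by the shell command python3 -m inch 'ROWS' [FORCE]. ROWS is JSON, one flat list of numbers, 7 for each row, row after row: the shift along the world's x, y, z as a fraction of full scale, then the turn, a rotation vector about the world's x, y, z as a fraction of full scale, then the opening in per cent of the stroke, from 0 (shut) to 100 (fully open). In form: [dx, dy, dz, rx, ry, rz, hand, dx, dy, dz, rx, ry, rz, hand, ...]. A call has exactly 8 rows; each row is the pose to reach, as a shift and turn from the pose measured when the call began, turning the shorter way round; what a row does not reach only later rows make up. Full scale, the value 1, is 15 cm for a shift and 2 pi rad for a turn. A row lasts 1/8 s, in which the tool goes at most 62.5 mm and 10.7 degrees, less where a joint would pass 70% of its speed; a pose out of reach is approached as far as the arm can. A call with a number of a shift or a turn outside -1 to 1 is refused whole. A call with a gripper value outside its range is refused whole. The fingers move at their own pace and stop on an object; FORCE is the grip in N (left out, the last holds). Time passes only in rows, so rows that repeat a pose let the fingers close, or fill a call up. It gives the time, the measured TCP pose, the force and the opening at its end, in the units of the state.
- env.observe(): the state, without advancing time (a new reading comes with each control period).
- env.grab_frame(name): name is "side" or "top" or "wrist"; returns the picture (480x640x3 uint8, blue, green, red); there is no depth.
- env.calibration(name): a dict with "fov_y" (degrees; the focal length in pixels is half the picture's height over the tangent of half this angle, whatever the lens; pixels are square), "cx", "cy" (the principal point, pixels), "cam_to_world" (4x4, takes a point from camera to world coordinates); the wrist camera has in their place "mount" (4x4, takes a point from camera to tool coordinates, whose origin is the TCP and whose axes are the flange's). Camera axes: x right, y down, z forward; pixel columns grow to the right and rows downward; lengths in m; the calibration is good to about 2 mm. A picture is of the moment at which its call begins: read the wrist's pose just before it. calibration takes no time and is no camera call.
- env.finish_job(): hands the job in, once; it reports no verdict.
The state is a dict: "t": time; "qpos": joint angles; "qvel": joint speeds; "tau": joint torques, N m; "eef_pos": TCP position; "tcp_rot": TCP orientation; "wrist_force": force on the tool from outside, world axes, zero at the start; "torque": the same for the moment, N m; "finger_gap": finger opening in m.
Only numpy, scipy, OpenCV 4.12 (cv2) and the standard library are available. Lean on these libraries where they do the work, as an engineer would, in place of code of your own. Each camera call takes 0.05 s, during which the arm holds its last target.

## Working session

There is one attempt and no reset: what is moved stays moved. The work goes in short steps, Python scripts to look and compute and a shell command to move; the robot and the scene stay as the last step left them, time stands still between calls to the robot, and variables do not carry over. Pictures are saved under pics/ and viewed, and the job is handed in when it is done.

```bash
ls; mkdir -p pics; python3 - <<'E'
from rig import env
import cv2,json
for n in("side","top","wrist"):
    c=env.calibration(n);print(n,c)
s=env.observe();print(s)
for n in("side","top","wrist"):
    cv2.imwrite(f"pics/{n}0.png",env.grab_frame(n))
E
```

```text
pics
side {'fov_y': 44.871122841922755, 'cx': 318.45368779030474, 'cy': 238.8390209446591, 'cam_to_world': array([[ 0.98264053, -0.12456225,  0.13748392,  0.35969635],
       [-0.18502869, -0.7119062 ,  0.6774614 , -0.88039643],
       [ 0.01348954, -0.6911395 , -0.72259548,  1.03954155],
       [ 0.        ,  0.        ,  0.        ,  1.        ]])}
top {'fov_y': 50.64422747167279, 'cx': 315.6346784161819, 'cy': 236.92384254650432, 'cam_to_world': array([[-0.0127068 , -0.99841236,  0.05487533,  0.47384485],
       [-0.99991302,  0.01288155,  0.00283185,  0.00270601],
       [-0.00353423, -0.05483458, -0.9984892 ,  1.15432787],
       [ 0.        ,  0.        ,  0.        ,  1.        ]])}
wrist {'fov_y': 62.308139212813366, 'cx': 324.75344257080246, 'cy': 242.05884711490324, 'mount': array([[-8.28118642e-04, -9.63039463e-01, -2.69359068e-01,
         7.52343304e-02],
       [ 9.99999625e-01, -7.29320285e-04, -4.66864238e-04,
         5.11458594e-04],
       [ 2.53159652e-04, -2.69359354e-01,  9.63039705e-01,
        -1.73004327e-01],
       [ 0.00000000e+00,  0.00000000e+00,  0.00000000e+00,
         1.00000000e+00]])}
{'t': 0.0, 'qpos': array([ 1.20649380e+00,  4.94210245e-01,  1.34616128e+00, -2.50727941e-05,
        1.30249259e+00, -9.54911482e-02]), 'qvel': array([ 4.44592037e-05, -3.71384732e-04, -2.67652434e-04, -1.01128779e-03,
       -1.48688228e-03, -9.97376440e-04]), 'tau': array([ 7.46855744e-05, -8.78835583e+01, -3.81853330e+01,  7.08401296e-02,
        5.32460713e-02, -7.34653349e-05]), 'eef_pos': array([0.16584864, 0.60218153, 0.21331123]), 'tcp_rot': array([-1.33100663e-04,  1.33998054e-01,  9.90981391e-01, -6.21758579e-04]), 'wrist_force': array([ 0.57005799, -0.04887192,  0.70523068]), 'torque': array([-0.01114125,  0.03840077, -0.04312561]), 'finger_gap': 0.09144822512631674}
```

View pics/top0.png

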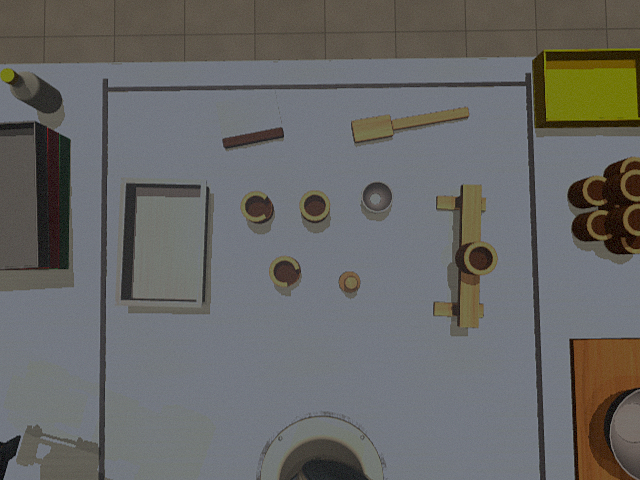

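View pics/side0.png

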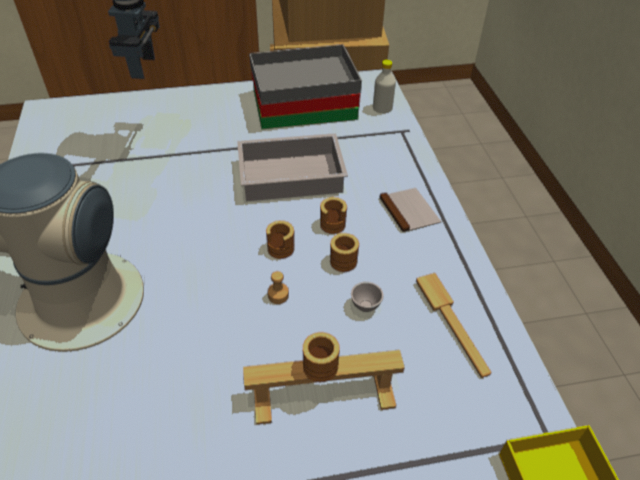

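View pics/wrist0.png

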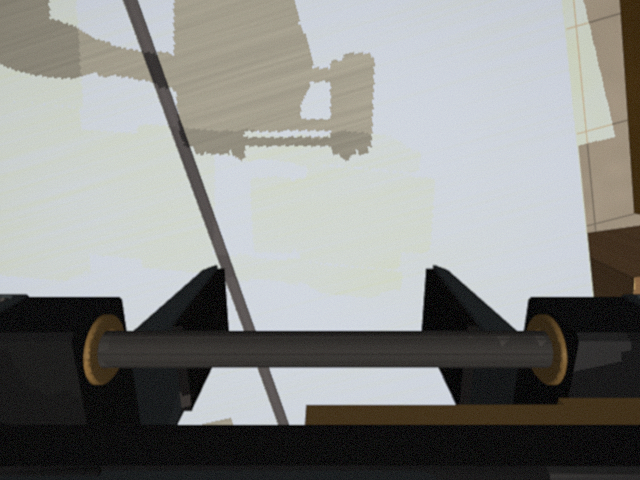

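Top view: pan is at about (166,243), and moulds at (257,207), (315,207) and (285,272). Bowl (377,197), tamper (349,282), ledge bar x≈470 with mould_dry at (480,258). I'll zoom in.

```bash
python3 - <<'E'
import cv2
a=cv2.imread("pics/top0.png")[170:330,225:405]
a=cv2.convertScaleAbs(cv2.resize(a,None,fx=4,fy=4,interpolation=cv2.INTER_CUBIC),alpha=1.5)
cv2.imwrite("pics/top0a.png",a[:600])
a=cv2.imread("pics/top0.png")[170:340,420:510]
cv2.imwrite("pics/top0b.png",cv2.convertScaleAbs(cv2.resize(a,None,fx=3.5,fy=3.5,interpolation=cv2.INTER_CUBIC),alpha=1.5))
a=cv2.imread("pics/side0.png")[190:310,250:400]
cv2.imwrite("pics/side0a.png",cv2.resize(a,None,fx=4.5,fy=4.5,interpolation=cv2.INTER_CUBIC))
E
```

```text
(no output)
```

View pics/top0a.png

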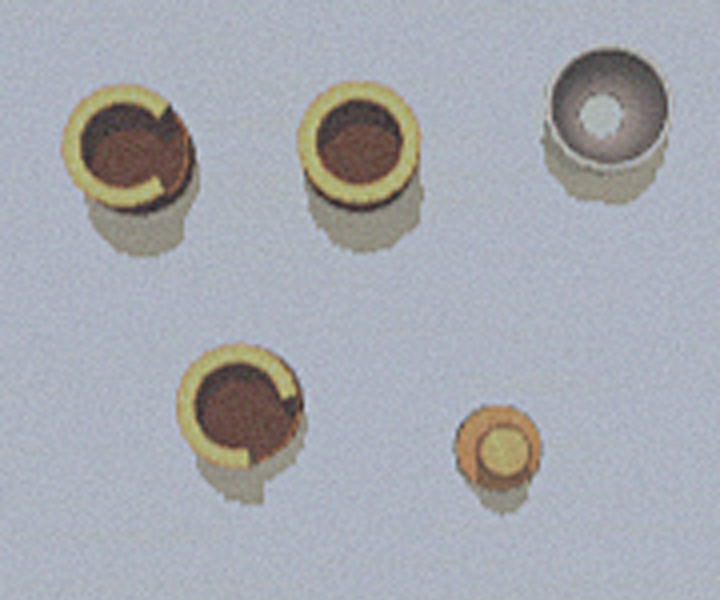

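View pics/top0b.png

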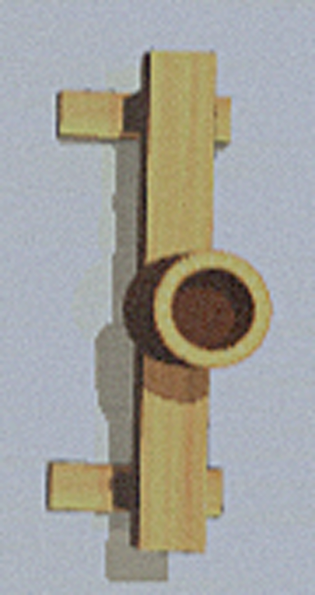

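View pics/side0a.png

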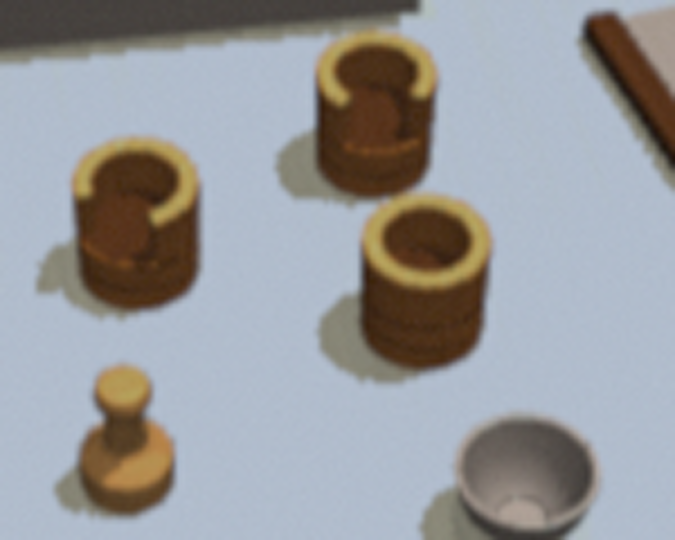

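```bash
cat > h.py <<'E'
import numpy as np
def ray(cal,u,v,z):
    f=240/np.tan(np.radians(cal["fov_y"])/2)
    T=cal["cam_to_world"]; d=T[:3,:3]@np.array([(u-cal["cx"])/f,(v-cal["cy"])/f,1]); o=T[:3,3]
    return np.round((o+d*(z-o[2])/d[2])[:2],4)
E
python3 - <<'E'
import cv2
a=cv2.imread("pics/top0.png")[165:325,105:225]
cv2.imwrite("pics/pan.png",cv2.convertScaleAbs(cv2.resize(a,None,fx=3.7,fy=3.7,interpolation=cv2.INTER_CUBIC),alpha=1.4))
from rig import env
from h import *
c=env.calibration("top");s=env.calibration("side")
for n,p in dict(A=(256,206.5,.066),B=(315,205.5,.066),C=(284.5,271.25,.066),l1=(471.9,184.9,.09),l2=(468.4,327.7,.09),dry=(481.1,258.3,.156),bowl=(377,196.5,.045),tamp=(351,283,.076)).items(): print(n,ray(c,*p))
# side rim centres
for n,p in dict(A=(250+376/4.5,190+70/4.5,.066),B=(250+427/4.5,190+241/4.5,.066),C=(250+137/4.5,190+182/4.5,.066)).items(): print('side',n,ray(s,*p))
E
```

```text
A [0.601  0.1336]
B [0.6015 0.0063]
C [0.4609 0.0734]
l1 [ 0.6381 -0.3255]
l2 [ 0.3393 -0.3094]
dry [ 0.4825 -0.3189]
bowl [ 0.6221 -0.1302]
tamp [ 0.4344 -0.0679]
side A [0.6023 0.137 ]
side B [0.6021 0.0071]
side C [0.4621 0.0745]
```

View pics/pan.png

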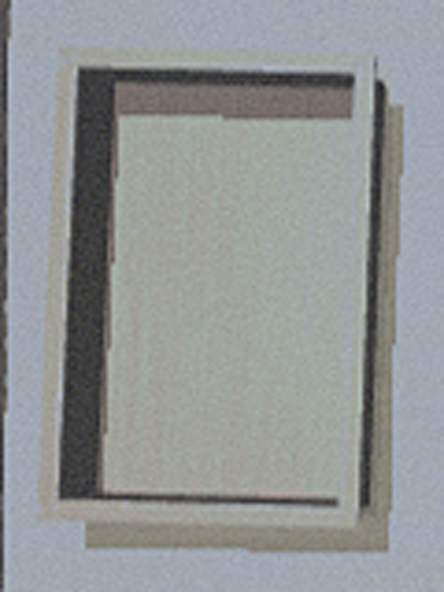

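```bash
python3 - <<'E'
from rig import env
from h import *
c=env.calibration("top")
for x,y in [(78,68),(355,72),(338,502),(60,498),(62,50),(376,55),(358,522),(42,518)]: print(ray(c,105+x/3.7,165+y/3.7,.065))
E
python3 -m inch '[0.12,-0.13,0,0,0,-0.0087,100, 0.24,-0.26,0,0,0,-0.0173,100, 0.36,-0.39,0,0,0,-0.026,100, 0.48,-0.52,0,0,0,-0.0345,100, 0.60,-0.65,0,0,0,-0.0432,100, 0.726,-0.778,0,0,0,-0.0518,100, 0.85,-0.9,0,0,0,-0.06,100, 0.97,-1,0,0,0,-0.0691,100]' 30
```

```text
[0.6552 0.4149]
[0.6507 0.2526]
[0.4005 0.2625]
[0.4048 0.4234]
[0.6659 0.4244]
[0.6605 0.2403]
[0.3889 0.251 ]
[0.3934 0.4337]
t: 1.15
eef_pos: [0.3119, 0.4515, 0.2133]
tcp_rot: [-0.0, 0.345, 0.939, -0.001]
wrist_force: [0.3, -0.6, -0.2]
finger_gap: 0.0911
```

```bash
python3 -m inch '[0.16,-0.16,0,0,0,-0.0087,100, 0.32,-0.32,0,0,0,-0.0173,100, 0.48,-0.48,0,0,0,-0.026,100, 0.64,-0.64,0,0,0,-0.0345,100, 0.8,-0.8,0,0,0,-0.0432,100, 0.9,-0.95,0,0,0,-0.0518,100, 0.96,-1,0,0,0,-0.06,100, 0.96,-1,0,0,0,-0.0691,100]'
python3 -m inch '[0.16,-0.16,-0.05,0,0,-0.0087,100, 0.32,-0.32,-0.12,0,0,-0.0173,100, 0.48,-0.48,-0.2,0,0,-0.026,100, 0.64,-0.64,-0.3,0,0,-0.0345,100, 0.8,-0.8,-0.4,0,0,-0.0432,100, 0.93,-0.95,-0.5,0,0,-0.0518,100, 0.96,-1,-0.55,0,0,-0.06,100, 0.96,-1,-0.55,0,0,-0.0691,100]'
```

```text
t: 2.15
eef_pos: [0.4564, 0.3012, 0.2133]
tcp_rot: [-0.0, 0.541, 0.841, -0.001]
wrist_force: [-0.6, 0.3, 0.7]
finger_gap: 0.0913
t: 3.15
eef_pos: [0.6003, 0.1511, 0.1297]
tcp_rot: [-0.001, 0.71, 0.704, -0.001]
wrist_force: [-0.2, 0.2, -0.5]
finger_gap: 0.0912
```

```bash
python3 -m inch '[0.008,-0.06,-0.05,0,0,0,100, 0.008,-0.107,-0.15,0,0,0,100, 0.008,-0.107,-0.28,0,0,0,100, 0.008,-0.107,-0.42,0,0,0,100, 0.008,-0.107,-0.56,0,0,0,100, 0.008,-0.107,-0.68,0,0,0,100, 0.008,-0.107,-0.77,0,0,0,100, 0.008,-0.107,-0.77,0,0,0,100]'
python3 -m inch '[0,0,0,0,0,0,60, 0,0,0,0,0,0,55, 0,0,0,0,0,0,50, 0,0,0,0,0,0,50, 0,0,0,0,0,0,50, 0,0,0,0,0,0,50, 0,0,0,0,0,0,50, 0,0,0,0,0,0,50]' 30
```

```text
t: 4.15
eef_pos: [0.6009, 0.1349, 0.0132]
tcp_rot: [-0.002, 0.71, 0.704, -0.002]
wrist_force: [0.2, -0.5, 0.9]
finger_gap: 0.0907
t: 5.15
eef_pos: [0.6012, 0.1349, 0.0137]
tcp_rot: [-0.001, 0.71, 0.704, -0.001]
wrist_force: [-2.0, 0.1, 6.5]
finger_gap: 0.0659
```

```bash
python3 -m inch '[0,0,0.1,0,0,0,50, 0,0,0.25,0,0,0,50, 0,0,0.42,0,0,0,50, 0,0.05,0.6,0,0,0,50, -0.03,0.15,0.75,0,0,0,50, -0.06,0.3,0.8,0,0,0,50, -0.08,0.42,0.8,0,0,0,50, -0.1,0.5,0.8,0,0,0,50]'
python3 -m inch '[0,0.1,0,0,0,0,50, 0,0.22,0,0,0,0,50, 0,0.35,0,0,0,0,50, 0,0.5,0,0,0,0,50, 0,0.64,0,0,0,0,50, 0,0.76,0,0,0,0,50, 0,0.83,0,0,0,0,50, 0,0.83,0,0,0,0,50]'
```

```text
t: 6.15
eef_pos: [0.5854, 0.2112, 0.1329]
tcp_rot: [-0.002, 0.71, 0.704, -0.002]
wrist_force: [0.5, 0.2, -2.4]
finger_gap: 0.0656
t: 7.15
eef_pos: [0.5853, 0.3363, 0.1328]
tcp_rot: [-0.002, 0.71, 0.705, -0.002]
wrist_force: [0.0, -0.0, -0.6]
finger_gap: 0.0657
```

```bash
python3 -m inch '[0,0,-0.12,0,0,0,50, 0,0,-0.26,0,0,0,50, 0,0,-0.4,0,0,0,50, 0,0,-0.53,0,0,0,50, 0,0,-0.64,0,0,0,50, 0,0,-0.72,0,0,0,50, 0,0,-0.76,0,0,0,50, 0,0,-0.76,0,0,0,50]'
python3 -m inch '[0,0,0,0,0,0,75, 0,0,0,0,0,0,80, 0,0,0,0,0,0,85, 0,0,0,0,0,0,85, 0,0,0.2,0,0,0,85, 0,0,0.4,0,0,0,85, 0,0,0.6,0,0,0,85, 0,0,0.75,0,0,0,85]'
```

```text
t: 8.15
eef_pos: [0.5854, 0.3364, 0.0188]
tcp_rot: [-0.002, 0.71, 0.705, -0.002]
wrist_force: [1.3, -0.3, -1.3]
finger_gap: 0.0658
t: 9.15
eef_pos: [0.5857, 0.3365, 0.1328]
tcp_rot: [-0.001, 0.71, 0.705, -0.001]
wrist_force: [-0.7, -0.8, -0.3]
finger_gap: 0.0775
```

```bash
python3 - <<'E'
from rig import env
import cv2
cv2.imwrite("pics/s1.png",env.grab_frame("side"))
E
```

```text
(no output)
```

View pics/s1.png

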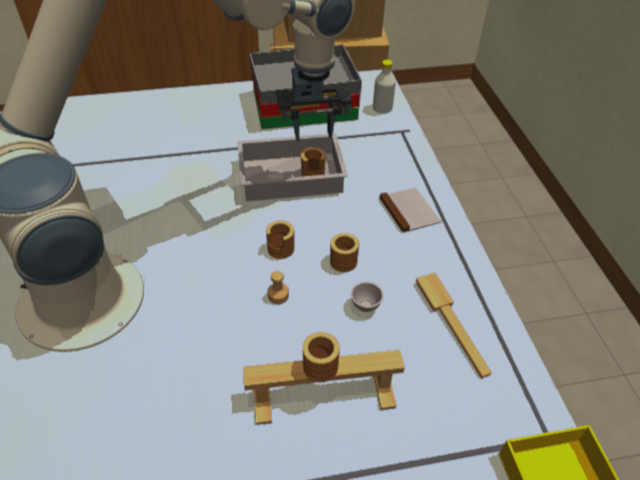

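The first reject stands upright on the pan floor at pixel (313,161). Everything else is where it was. Next is the near reject.

```bash
python3 -m inch '[-0.05,-0.1,0,0,0,-0.006,100, -0.1,-0.25,0,0,0,-0.013,100, -0.18,-0.4,0,0,0,-0.02,100, -0.26,-0.55,0,0,0,-0.027,100, -0.34,-0.7,0,0,0,-0.034,100, -0.4,-0.83,0,0,0,-0.041,100, -0.42,-0.88,0,0,0,-0.048,100, -0.42,-0.88,0,0,0,-0.054,100]'
python3 -m inch '[-0.05,-0.1,0,0,0,-0.006,100, -0.1,-0.25,0,0,0,-0.013,100, -0.18,-0.4,0,0,0,-0.02,100, -0.26,-0.55,0,0,0,-0.027,100, -0.34,-0.7,0,0,0,-0.034,100, -0.4,-0.83,0,0,0,-0.041,100, -0.41,-0.87,0,0,0,-0.048,100, -0.41,-0.87,0,0,0,-0.054,100]'
```

```text
t: 10.2
eef_pos: [0.5233, 0.2043, 0.1352]
tcp_rot: [-0.001, 0.819, 0.573, 0.0]
wrist_force: [-0.5, 0.2, 0.3]
finger_gap: 0.0915
t: 11.2
eef_pos: [0.4616, 0.0733, 0.1352]
tcp_rot: [-0.001, 0.905, 0.425, 0.0]
wrist_force: [0.6, 0.1, -0.6]
finger_gap: 0.0911
```

Lower to 0.014, which is dz = −0.121 (−0.81).

```bash
python3 -m inch '[0,0,-0.12,0,0,0,100, 0,0,-0.26,0,0,0,100, 0,0,-0.4,0,0,0,100, 0,0,-0.54,0,0,0,100, 0,0,-0.67,0,0,0,100, 0,0,-0.76,0,0,0,100, 0,0,-0.81,0,0,0,100, 0,0,-0.81,0,0,0,100]'
python3 -m inch '[0,0,0,0,0,0,60, 0,0,0,0,0,0,55, 0,0,0,0,0,0,50, 0,0,0,0,0,0,50, 0,0,0,0,0,0,50, 0,0,0,0,0,0,50, 0,0,0,0,0,0,50, 0,0,0,0,0,0,50]' 30
```

```text
t: 12.2
eef_pos: [0.4615, 0.0734, 0.0135]
tcp_rot: [-0.001, 0.905, 0.425, 0.0]
wrist_force: [0.3, 0.0, 0.3]
finger_gap: 0.0914
t: 13.2
eef_pos: [0.4616, 0.0734, 0.0138]
tcp_rot: [-0.001, 0.905, 0.425, 0.0]
wrist_force: [-1.8, 1.2, 6.4]
finger_gap: 0.0657
```

```bash
python3 -m inch '[0,0,0.1,0,0,0,50, 0,0,0.25,0,0,0,50, 0,0,0.42,0,0,0,50, 0,0.08,0.6,0,0,0,50, 0.03,0.25,0.75,0,0,0,50, 0.05,0.45,0.8,0,0,0,50, 0.053,0.65,0.8,0,0,0,50, 0.053,0.8,0.8,0,0,0,50]'
python3 -m inch '[0,0.15,0,0,0,0,50, 0,0.32,0,0,0,0,50, 0,0.5,0,0,0,0,50, 0,0.67,0,0,0,0,50, 0,0.82,0,0,0,0,50, 0,0.93,0,0,0,0,50, 0,0.98,0,0,0,0,50, 0,0.98,0,0,0,0,50]'
```

```text
t: 14.2
eef_pos: [0.4694, 0.1945, 0.134]
tcp_rot: [-0.001, 0.905, 0.425, 0.0]
wrist_force: [0.5, -0.4, -1.6]
finger_gap: 0.0657
t: 15.2
eef_pos: [0.4694, 0.3415, 0.1338]
tcp_rot: [-0.001, 0.905, 0.425, 0.0]
wrist_force: [-0.3, -0.8, -1.4]
finger_gap: 0.0656
```

```bash
python3 -m inch '[0,0,-0.12,0,0,0,50, 0,0,-0.26,0,0,0,50, 0,0,-0.4,0,0,0,50, 0,0,-0.53,0,0,0,50, 0,0,-0.64,0,0,0,50, 0,0,-0.72,0,0,0,50, 0,0,-0.768,0,0,0,50, 0,0,-0.768,0,0,0,50]'
python3 -m inch '[0,0,0,0,0,0,75, 0,0,0,0,0,0,80, 0,0,0,0,0,0,85, 0,0,0,0,0,0,85, 0,0,0.2,0,0,0,85, 0,0,0.4,0,0,0,85, 0,0,0.6,0,0,0,85, 0,0,0.75,0,0,0,85]'
```

```text
t: 16.2
eef_pos: [0.4694, 0.3415, 0.0185]
tcp_rot: [-0.001, 0.905, 0.425, 0.0]
wrist_force: [-0.3, -0.3, -1.3]
finger_gap: 0.0661
t: 17.2
eef_pos: [0.4696, 0.3416, 0.1324]
tcp_rot: [-0.001, 0.905, 0.425, 0.001]
wrist_force: [-0.2, 0.8, 0.3]
finger_gap: 0.0774
```

```bash
python3 -m inch '[0.05,-0.12,0,0,0,-0.007,100, 0.12,-0.29,0,0,0,-0.016,100, 0.19,-0.46,0,0,0,-0.026,100, 0.26,-0.63,0,0,0,-0.035,100, 0.33,-0.8,0,0,0,-0.045,100, 0.37,-0.92,0,0,0,-0.053,100, 0.4,-1,0,0,0,-0.06,100, 0.4,-1,0,0,0,-0.065,100]'
python3 -m inch '[0.05,-0.12,0,0,0,-0.007,100, 0.12,-0.29,0,0,0,-0.016,100, 0.19,-0.46,0,0,0,-0.026,100, 0.26,-0.63,0,0,0,-0.035,100, 0.33,-0.8,0,0,0,-0.045,100, 0.37,-0.92,0,0,0,-0.053,100, 0.4,-1,0,0,0,-0.06,100, 0.4,-1,0,0,0,-0.065,100]'
```

```text
t: 18.2
eef_pos: [0.5297, 0.1911, 0.1322]
tcp_rot: [-0.001, 0.973, 0.231, 0.001]
wrist_force: [-0.4, 0.7, 0.8]
finger_gap: 0.0911
t: 19.2
eef_pos: [0.5898, 0.0406, 0.1321]
tcp_rot: [-0.001, 1.0, 0.028, 0.001]
wrist_force: [-0.3, -0.3, -0.8]
finger_gap: 0.0912
```

```bash
python3 - <<'E'
from rig import env
import cv2
cv2.imwrite("pics/s2.png",env.grab_frame("side"))
cv2.imwrite("pics/w2.png",env.grab_frame("wrist"))
s=env.observe();print(s["eef_pos"],s["tcp_rot"])
E
```

```text
[0.58938479 0.04154139 0.13211375] [-6.31960761e-04  9.99583277e-01  2.88520899e-02  6.55555671e-04]
```

View pics/s2.png

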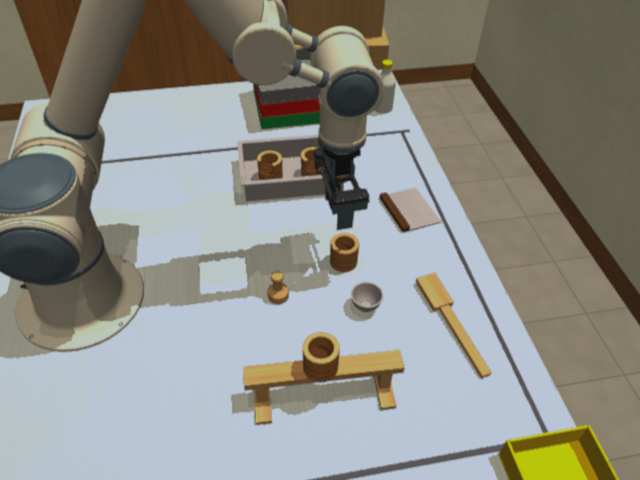

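View pics/w2.png

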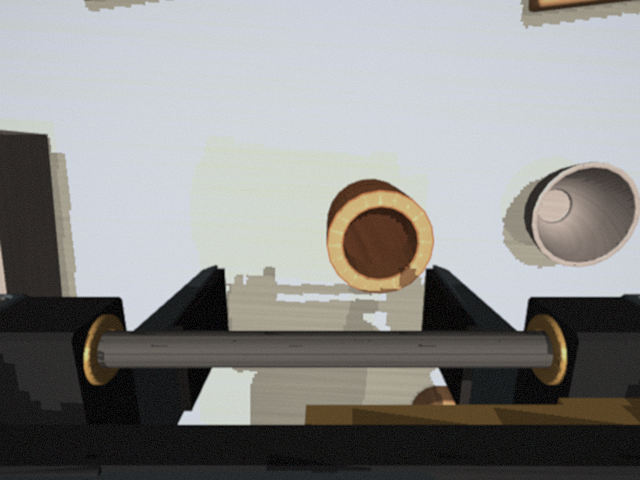

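Side view: both rejects stand side by side in the pan at (270,165) and (312,161). Wrist view: the whole-rim mould is at (380,241), and I'll use that to check its position.

```bash
python3 - <<'E'
from rig import env
from h import *
from scipy.spatial.transform import Rotation as R
s=env.observe();c=env.calibration("wrist");q=s["tcp_rot"]
T=np.eye(4);T[:3,:3]=R.from_quat(np.r_[q[1:],q[0]]).as_matrix();T[:3,3]=s["eef_pos"]
c["cam_to_world"]=T@c["mount"];print(ray(c,380,241,.066))
E
python3 -m inch '[0.04,-0.1,0,0,0,-0.009,100, 0.083,-0.233,-0.05,0,0,-0.0178,100, 0.083,-0.233,-0.18,0,0,-0.0178,100, 0.083,-0.233,-0.34,0,0,-0.0178,100, 0.083,-0.233,-0.5,0,0,-0.0178,100, 0.083,-0.233,-0.66,0,0,-0.0178,100, 0.083,-0.233,-0.745,0,0,-0.0178,100, 0.083,-0.233,-0.745,0,0,-0.0178,100]'
```

```text
[0.6022 0.008 ]
t: 20.3
eef_pos: [0.6015, 0.006, 0.0196]
tcp_rot: [-0.001, 1.0, -0.028, 0.0]
wrist_force: [0.0, -0.3, 0.6]
finger_gap: 0.0913
```

```bash
python3 -m inch '[0,0.013,0,0,0,0,60, 0,0.013,0,0,0,0,55, 0,0.013,0,0,0,0,50, 0,0.013,0,0,0,0,50, 0,0.013,0,0,0,0,50, 0,0.013,0,0,0,0,50, 0,0.013,0,0,0,0,50, 0,0.013,0,0,0,0,50]' 30
```

```text
t: 21.3
eef_pos: [0.6019, 0.008, 0.0202]
tcp_rot: [-0.001, 1.0, -0.028, 0.0]
wrist_force: [-1.0, -0.4, 6.5]
finger_gap: 0.0655
```

```bash
python3 -m inch '[0,0,0.12,0,0,0,50, 0,0,0.28,0,0,0,50, 0,0,0.46,0,0,0,50, 0,-0.03,0.64,0,0,0,50, -0.02,-0.1,0.8,0,0,0,50, -0.04,-0.2,0.9,0,0,0,50, -0.06,-0.3,0.95,0,0,0,50, -0.06,-0.4,0.95,0,0,0,50]'
python3 -m inch '[0,-0.1,0,0,0,0,50, -0.02,-0.22,0,0,0,0,50, -0.04,-0.36,0,0,0,0,50, -0.06,-0.5,0,0,0,0,50, -0.08,-0.64,0,0,0,0,50, -0.1,-0.75,0,0,0,0,50, -0.12,-0.8,0,0,0,0,50, -0.12,-0.8,0,0,0,0,50]'
python3 -m inch '[0,-0.1,0,0,0,0,50, 0,-0.22,0,0,0,0,50, 0,-0.36,0,0,0,0,50, 0,-0.5,0,0,0,0,50, 0,-0.64,0,0,0,0,50, 0,-0.75,0,0,0,0,50, 0,-0.8,0,0,0,0,50, 0,-0.8,0,0,0,0,50]'
```

```text
t: 22.3
eef_pos: [0.5926, -0.0531, 0.1628]
tcp_rot: [-0.001, 1.0, -0.028, 0.001]
wrist_force: [0.6, -0.3, -2.0]
finger_gap: 0.0659
t: 23.3
eef_pos: [0.5744, -0.1734, 0.1628]
tcp_rot: [-0.001, 1.0, -0.028, 0.0]
wrist_force: [0.6, 1.0, -1.3]
finger_gap: 0.066
t: 24.3
eef_pos: [0.5743, -0.2937, 0.1627]
tcp_rot: [-0.001, 1.0, -0.028, 0.0]
wrist_force: [0.2, 0.6, -1.9]
finger_gap: 0.066
```

```bash
python3 - <<'E'
from rig import env
import cv2
s=env.observe();print(repr(s["eef_pos"]),repr(s["tcp_rot"]))
w=env.grab_frame("wrist");cv2.imwrite("pics/w3.png",w)
a=env.grab_frame("side");cv2.imwrite("pics/s3.png",cv2.resize(a[230:440,200:440],None,fx=2.8,fy=2.8,interpolation=cv2.INTER_CUBIC))
E
```

```text
array([ 0.57434592, -0.29366523,  0.1627141 ]) array([-7.03994108e-04,  9.99598910e-01, -2.83083483e-02,  4.00032132e-04])
```

View pics/w3.png

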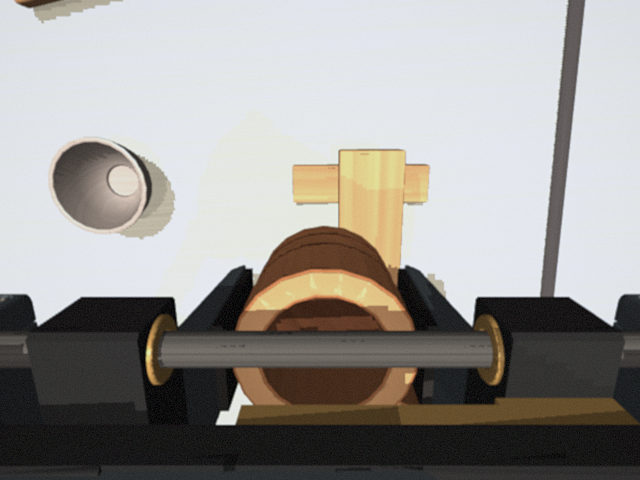

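View pics/s3.png

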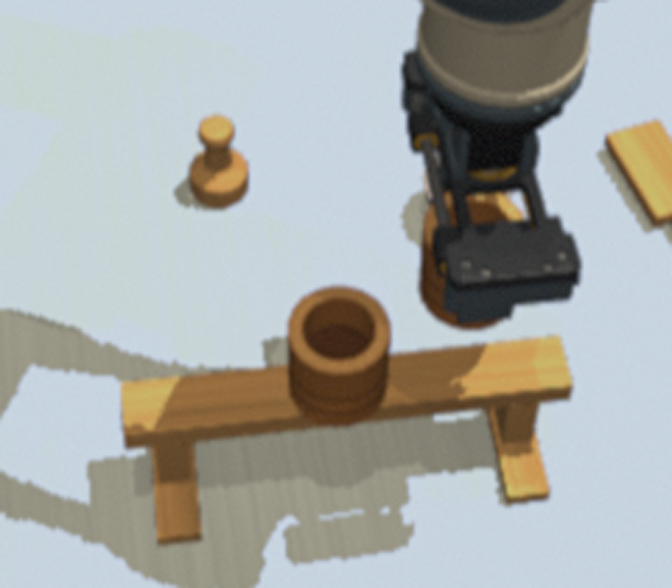

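Wrist view: the bar's end face is at row 150, columns 339–406, and the edges at row 235 are at 338 and 403. The mould hangs square in the jaws.

```bash
python3 - <<'E'
from rig import env
from h import *
from scipy.spatial.transform import Rotation as R
s=env.observe();c=env.calibration("wrist");q=s["tcp_rot"]
T=np.eye(4);T[:3,:3]=R.from_quat(np.r_[q[1:],q[0]]).as_matrix();T[:3,3]=s["eef_pos"]
c["cam_to_world"]=T@c["mount"]
for u,v in[(339,150),(406,150),(372.5,150),(338.5,225),(403,225)]:print(ray(c,u,v,.09))
d=env.calibration("side")
for x,y in[(555,337),(570,383),(122,382),(127,432)]:print('s',ray(d,200+x/2.8,230+y/2.8,.09))
E
```

```text
[ 0.6397 -0.3047]
[ 0.6374 -0.3451]
[ 0.6386 -0.3249]
[ 0.5934 -0.3022]
[ 0.5911 -0.3431]
s [ 0.6361 -0.3068]
s [ 0.636  -0.3433]
s [ 0.3419 -0.2896]
s [ 0.3414 -0.3273]
```

```bash
python3 -m inch '[0,-0.07,0,0,0,0,50, 0,-0.15,0,0,0,0,50, 0,-0.187,-0.05,0,0,0,50, 0,-0.187,-0.13,0,0,0,50, 0,-0.187,-0.22,0,0,0,50, 0,-0.187,-0.3,0,0,0,50, 0,-0.187,-0.345,0,0,0,50, 0,-0.187,-0.345,0,0,0,50]'
```

```text
t: 25.4
eef_pos: [0.5744, -0.3207, 0.1107]
tcp_rot: [-0.001, 1.0, -0.028, 0.0]
wrist_force: [-0.1, 0.1, -1.2]
finger_gap: 0.0658
```

Lower another 1 mm so it rests on the ledge, then check the force and the side view before opening.

```bash
python3 -m inch '[0,-0.005,-0.004,0,0,0,50, 0,-0.005,-0.008,0,0,0,50, 0,-0.005,-0.008,0,0,0,50, 0,-0.005,-0.008,0,0,0,50, 0,-0.005,-0.008,0,0,0,50, 0,-0.005,-0.008,0,0,0,50, 0,-0.005,-0.008,0,0,0,50, 0,-0.005,-0.008,0,0,0,50]'
python3 - <<'E'
from rig import env
import cv2
a=env.grab_frame("side");cv2.imwrite("pics/s4.png",cv2.resize(a[230:440,200:440],None,fx=2.8,fy=2.8,interpolation=cv2.INTER_CUBIC))
E
```

```text
t: 26.4
eef_pos: [0.5745, -0.3216, 0.1098]
tcp_rot: [-0.001, 1.0, -0.028, 0.0]
wrist_force: [-0.6, 1.0, 5.4]
finger_gap: 0.066
```

View pics/s4.png

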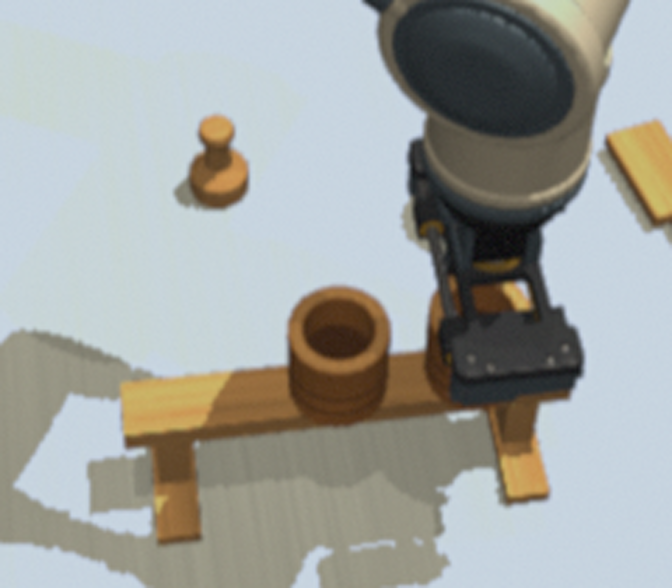

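The side view and the contact force (5 N up) show the mould resting on the bar, clear of mould_dry. Now open gently and go straight up.

```bash
python3 -m inch '[0,0,0,0,0,0,74, 0,0,0,0,0,0,76, 0,0,0,0,0,0,80, 0,0,0,0,0,0,85, 0,0,0,0,0,0,90, 0,0,0,0,0,0,95, 0,0,0,0,0,0,95, 0,0,0,0,0,0,95]'
python3 -m inch '[0,0,0.1,0,0,0,95, 0,0,0.22,0,0,0,95, 0,0,0.36,0,0,0,95, 0,0,0.5,0,0,0,95, 0,0,0.64,0,0,0,95, 0,0,0.76,0,0,0,95, 0,0,0.85,0,0,0,95, 0,0,0.85,0,0,0,95]'
python3 -m inch '[0,0.1,0,0,0,0,95, 0,0.24,0,0,0,0,95, 0,0.4,0,0,0,0,95, 0,0.56,0,0,0,0,95, 0,0.72,0,0,0,0,95, 0,0.86,0,0,0,0,95, 0,0.95,0,0,0,0,95, 0,0.95,0,0,0,0,95]'
python3 - <<'E'
from rig import env
import cv2
cv2.imwrite("pics/s5.png",env.grab_frame("side"))
cv2.imwrite("pics/t5.png",env.grab_frame("top"))
E
```

```text
t: 27.45
eef_pos: [0.5745, -0.3216, 0.1098]
tcp_rot: [-0.001, 1.0, -0.028, 0.0]
wrist_force: [-0.6, -0.6, 0.3]
finger_gap: 0.0869
t: 28.45
eef_pos: [0.575, -0.3219, 0.2389]
tcp_rot: [-0.0, 1.0, -0.028, 0.002]
wrist_force: [0.1, 1.1, -0.3]
finger_gap: 0.0865
t: 29.45
eef_pos: [0.5751, -0.1786, 0.239]
tcp_rot: [-0.0, 1.0, -0.027, 0.002]
wrist_force: [-1.0, -0.4, 0.8]
finger_gap: 0.0865
```

View pics/s5.png

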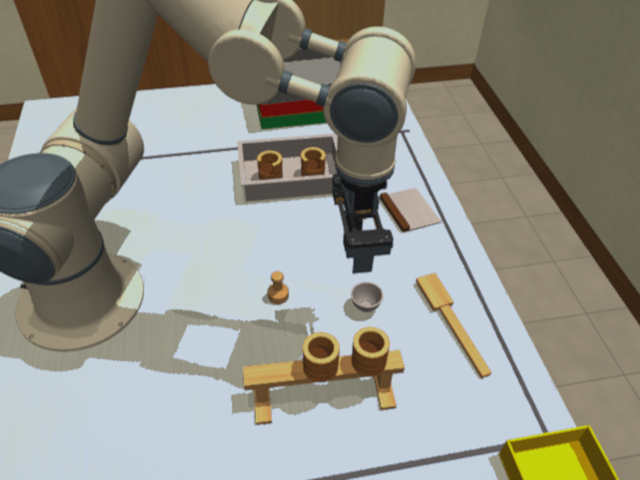

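View pics/t5.png

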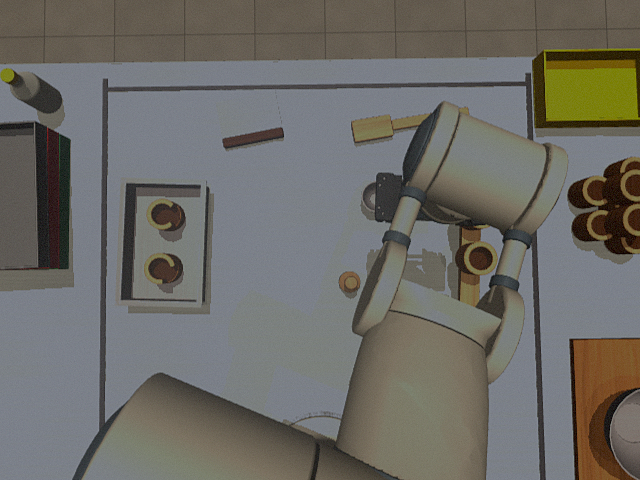

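Side view: the whole mould stands upright on the bar at (371,350), beside mould_dry at (321,355). The top view shows both rejects flat on the pan floor at (166,215) and (163,268). Bowl and tamper have not moved and the arm is clear, so I'm handing in.

```bash
python3 -c "
from rig import env
print(env.finish_job())"
```

```text
the job is handed in; nothing more can be done
None
```

The job is done and handed in at about 30 s of the 72 s allowed. I put the two notched moulds in the pan first, then stood the whole one on the ledge's free end, beside the mould already there.

- **Rejects:** the last top and side pictures show both standing apart on the pan floor, not stacked and clear of the rim.
- **Whole mould:** the last side picture shows it upright on the bar, open end up. I left about 25 mm between it and the other mould. It touched down with about 5 N and stayed put when released. The arm hid it in the last top picture, so only the side view confirms its final pose.
- **Left alone:** the mould already on the ledge, the bowl and the tamper look unmoved. The bowl was partly hidden in the last top picture but clear in the side view.
- **Forces:** the highest wrist-force component at the end of any move was 6.5 N. I did not see the forces in between.

No check failed. The top, side and wrist cameras agreed on positions to within about 3 mm.

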